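# Knock a stuck beech former out of a mould

### The job

The beech former is stuck flush inside the square aluminium mould. Set the mould over the knockout post on the beech block, feel for the hole in its floor and press it gently down until it sits fully home, so that the rod comes up through the hole and pushes the former out; then lift the former off, stand it upright near the middle of the round pot stand and let go, leaving the mould seated on the block and the caddy, sugar bowl and cruet alone.

Things in the scene. Friction and masses are not known exactly. Their poses are not given: they have to be found in the camera images.
- mould: Loose square aluminium mould, 56 x 56 mm outside, 30 mm high, about 170 g, open side up; plain walls, gripped from above. Origin: centre of its underside, z up, x and y square to its sides. Floor 6 mm thick, cavity 36 x 36 mm, 24 mm deep. Two sprung cheeks 8 to 20 mm above the underside grip the former: pushing it along takes about 5 to 15 N, and it comes free after about 14 mm.
- mould_hole (a point): Centre of the square 13 x 13 mm through hole in the middle of the mould's floor, at its lower mouth on the underside (the mould's origin).
- former: Loose beech block (pastry former) 34 x 34 mm, 23 mm high, about 30 g, ring mark on top; at first stuck on the mould's cavity floor, top 1 mm below the rim, so it cannot be gripped. Origin: centre of its underside, z up, x and y square to its sides. With the mould fully home the rod has raised it 17 mm: it stands on the rod, loose, its top about 16 mm above the rim.
- stand: Fixed beech knockout block 86 mm (x) by 110 mm (y), 20 mm high, with a dark slot along its y axis in the top. Origin: centre of its underside, z up. With the mould fully home the mould's underside lies on the block's top. Pressing the mould or former on the block or its post with more than 45 N marks them.
- slot (a point): Middle of the slot, on the block's top. A round steel knockout post (rod), 8 mm in diameter, tip slightly rounded and 23 mm above the block's top, stands upright in the slot. It is clamped up to 13 mm to either side of this point along the block's y axis; where exactly is not reported and must be seen or felt. It stays put under ordinary loads.
- pot_stand: Fixed round beech pot stand, 130 mm in diameter, 15 mm thick, with flat top. Origin at the centre of its underside, z up.
- caddy: Black plastic caddy with grey twist cap, 72 mm in diameter, 120 mm high, a loose bystander. Origin at the centre of its underside.
- sugar_bowl: Stainless steel sugar bowl with lid, 88 mm in diameter, 83 mm high, a loose bystander. Origin at the centre of its underside.
- cruet: Green glass cruet with cork, 60 mm in diameter, 140 mm high, a loose bystander. Origin at the centre of its underside.
Mind the look-alikes: they are no part of the job. Of the things that look like the mould, the smallest one is meant.

How it is judged:
By the outcome, as a careful person would: the job done as asked, in the order asked, and still so for the second after the job is handed in, with the robot touching nothing.
It also fails if it takes over 64 s, if anything falls off the work surface, if the arm or the gripper's body presses on something with over 40 N, if the wrist force passes 120 N, or if a joint passes its speed limit or range.

### The arm

A 6-joint arm with a two-finger parallel gripper is mounted at the origin on the work surface. World frame = base frame: x ahead of the robot, y to its left, z up, the work surface at z = 0. Lengths are in m, angles in rad, forces in N, time in s.
With the tool pointing down it reaches from about 0.25 to 0.775 m from the base axis. Payload 4 kg.
Tool frame: the origin (TCP) lies midway between the tips of the shut fingers; the grasp point (between the pads) lies 19 mm behind it; z points along the fingers, y is the line along which they close (so a half turn about z gives the same grasp; the last joint's range is limited). The gripper opens to 94 mm and grips with 3 to 60 N. Pads are 16 mm wide; open, the fingers measure 119 mm over their backs; the gripper's body (75 mm by 177 mm) begins 78 mm behind the grasp point.
Start: joints at [-1.291, 0.087, 1.371, -0, 1.684, -0.103], TCP at [0.205, -0.51, 0.206] pointing down, gripper open.
Joint ranges: [-3.1, 3.1], [-0.76, 2.03], [0.27, 2.55], [-1.08, 4.22], [0.17, 2.65], [-2.57, 2.57]. Speed limits (rad/s): [2.79, 2.79, 3.14, 3.14, 3.14, 3.14].

### API

Orientations are given as [roll, pitch, yaw] about the fixed x, y, z axes, in that order (R = Rz(yaw) Ry(pitch) Rx(roll)).
In Python, from bench import get_obs, snapshot, close_job gives the robot as it stands. The module is installed in compiled form; this text tells all that it offers.
- The arm moves only by the tool drive_tool, never from a script. Its argument "commands" is a list of rows, each a list of 6 numbers: the shift along the tool's x, y, z in units of 0.04 m (1.0 is 0.04 m), then the turn, a rotation vector about the tool's x, y, z in units of 0.1 rad (1.0 is 0.1 rad). In form: [[dx, dy, dz, wx, wy, wz], ...]. A call has 1 to 20 rows; each row shifts and turns the commanded pose from where the row before left it, along the tool's axes as they then stand; what a row does not reach is not made up. A row lasts 1/8 s, in which the tool goes at most 62.5 mm and 10.7 degrees, less where a joint would pass 70% of its speed; a pose out of reach is approached as far as the arm can. A call with a number of a shift or a turn outside -1 to 1 is refused whole. A call with a gripper value outside its range is refused whole. "gripper" is the closure, from 0 (fully open) to 1 (shut), set as the call begins (left out, the last holds). The fingers move at their own pace and stop on an object; the grip force is fixed at half the most. Time passes only in rows, so rows that do not move let the fingers close. It gives the time, the measured TCP pose, the force, the opening and the grip force at its end, in the units of the state.
- get_obs(): the state, without advancing time (a new reading comes with each control period).
- snapshot(name): name is "side" or "top" or "wrist"; returns a dict with "image" (420x560x3 uint8, blue, green, red), "range_z" (420x560 float32, m along the optical axis (not along the pixel's ray), 0 where there is no reading), "fx", "fy", "cx", "cy" (pixels), "rvec" (rotation vector, rad) and "tvec" (3), from world to camera coordinates, as OpenCV has them. Camera axes: x right, y down, z forward; pixel columns grow to the right and rows downward; lengths in m; the calibration is good to about 2 mm. A picture is of the moment at which its call begins.
- close_job(): hands the job in; it is judged then, once.
The state is a dict: "time": time; "joint_positions": joint angles; "qvel": joint speeds; "joint_torque": joint torques, N m; "tool_pos": TCP position; "ee_rot": TCP orientation; "wrist_force": force on the tool from outside, world axes, zero at the start; "wrist_torque": the same for the moment, N m; "width": finger opening in m; "finger_force": force on a finger pad.
Only numpy, scipy, OpenCV 4.12 (cv2) and the standard library are available. Lean on these libraries where they do the work, as an engineer would, in place of code of your own. Each camera call takes 0.05 s, during which the arm holds its last target. There are 200 camera calls.

## Working session

There is one attempt and no reset: what is moved stays moved. The work goes in short steps, Python scripts to look and compute and a tool call to move; the robot and the scene stay as the last step left them, time stands still between calls to the robot, and variables do not carry over. Pictures are saved under pics/ and viewed, at most 10 in all, crops included, and the job is handed in when it is done.

Besides the shell and the picture viewer there is one more tool, called after "Emit:" as a command line: name --pt "numbers of a row" for each row, then --argument value for the rest. drive_tool: Moves the arm, as the interface text tells. Its arguments: {"type":"object","properties":{"commands":{"type":"array"},"gripper":{"type":"number"}},"required":["commands"]}

```bash
mkdir -p pics; cat > h.py <<'E'
import numpy as np, cv2
from bench import get_obs, snapshot, close_job
def world(s):
    z=s["range_z"]; v,u=np.mgrid[:z.shape[0],:z.shape[1]]
    P=np.stack([(u-s["cx"])/s["fx"]*z,(v-s["cy"])/s["fy"]*z,z],-1)
    R=cv2.Rodrigues(np.array(s["rvec"],float))[0]
    W=(P-np.array(s["tvec"]).reshape(3))@R
    W[z==0]=np.nan
    return W
E
python3 - <<'E'
from h import *
import pickle
S={n:snapshot(n) for n in("top","side")}
pickle.dump(S,open("s0.pkl","wb"))
for n in S: cv2.imwrite(f"pics/{n}0.png",S[n]["image"])
o=get_obs();print({k:np.round(v,3).tolist() for k,v in o.items()})
E
```

```text
{'time': 0.1, 'joint_positions': [-1.291, 0.088, 1.372, -0.0, 1.684, -0.103], 'qvel': [0.0, -0.002, -0.003, 0.0, 0.001, -0.002], 'joint_torque': [0.002, -34.125, -30.33, 0.072, 0.03, -0.0], 'tool_pos': [0.205, -0.51, 0.204], 'ee_rot': [-3.14, -0.0, 0.383], 'wrist_force': [0.033, 0.095, 0.102], 'wrist_torque': [-0.046, 0.044, -0.026], 'finger_force': 0.0, 'width': 0.094}
```

View pics/top0.png

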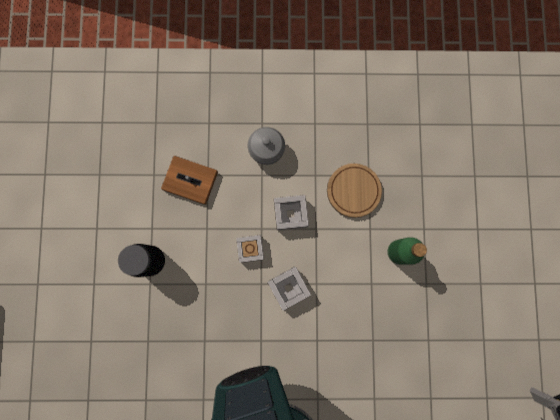

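View pics/side0.png

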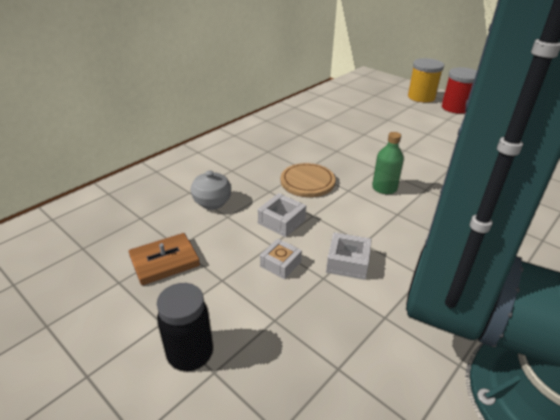

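The top view shows three square mould-like things. They are at (250,249), small and holding a ringed former, and at (291,212) and (290,289), both larger and empty. The block with its post is at (190,180), the pot stand at (355,190), the caddy at (140,260), the bowl at (266,146) and the cruet at (407,251). The one at (250,249) is my choice: it is the smallest and it has the former in it.

```bash
python3 - <<'E'
from h import *
import pickle
S=pickle.load(open("s0.pkl","rb"))
for n in S:
    s=S[n];W=world(s)
    print(n,"cam",(-cv2.Rodrigues(np.array(s["rvec"]))[0].T@np.array(s["tvec"]).reshape(3)).round(3),s["fx"])
    seeds={"top":dict(A=(250,249),B=(291,212),C=(290,289),stand=(190,180),pot=(355,190),caddy=(135,260),bowl=(266,146),cruet=(407,251)),
     "side":dict(A=(281,256),stand=(164,258),pot=(308,180),B=(282,214),C=(349,254),caddy=(186,330))}[n]
    m=((W[...,2]>0.009)&(W[...,2]<.2)).astype(np.uint8)
    k,L=cv2.connectedComponents(m)
    for a,(u,v) in seeds.items():
        sub=L[v-8:v+9,u-8:u+9];l=np.bincount(sub[sub>0]).argmax() if (sub>0).any() else 0
        p=W[L==l]; zt=np.nanpercentile(p[:,2],90)
        t=p[p[:,2]>zt-.006] 
        r=cv2.minAreaRect(t[:,:2].astype(np.float32)*1000)
        print(a,len(p),"ztop",zt.round(4),"rect",np.round(r[0],1),np.round(r[1],1),round(r[2],1),"mean",np.nanmean(t,0).round(4))
s=S["top"]; W=world(s)
c=np.hstack([cv2.resize(s["image"][y-32:y+32,x-32:x+32],(400,400),interpolation=cv2.INTER_CUBIC) for x,y in((250,249),(190,180))])
cv2.imwrite("pics/crop0.png",c)
E
```

```text
top cam [0.415 0.007 0.978] 415.3532679677222
A 606 ztop 0.0321 rect [453.2  59.6] [55.8 55.8] 7.5 mean [0.4531 0.0595 0.03  ]
B 726 ztop 0.0407 rect [536.6 -34.3] [72.4 72.4] 6.0 mean [ 0.5363 -0.0341  0.0388]
C 728 ztop 0.0406 rect [364.  -29.5] [72.3 72.2] 28.5 mean [ 0.3637 -0.0295  0.0386]
stand 1731 ztop 0.0228 rect [614.6 203.7] [110.8  86.1] 71.3 mean [0.6139 0.2035 0.0208]
pot 2325 ztop 0.0177 rect [ 592.1 -185.3] [128.3 127.7] 43.9 mean [ 0.5918 -0.1849  0.0155]
caddy 1275 ztop 0.1216 rect [425.8 291.9] [61.6 60.9] 7.5 mean [0.4256 0.2919 0.1202]
bowl 1110 ztop 0.0665 rect [690.9  22.7] [65.8 65.5] 23.0 mean [0.6897 0.0226 0.0654]
cruet 852 ztop 0.1397 rect [ 446.9 -291. ] [24.5 28.9] 0.1 mean [ 0.4469 -0.2901  0.1399]
side cam [0.065 0.492 0.575] 434.1961148517566
A 965 ztop 0.0302 rect [451.3  59.1] [57.3 59. ] 7.8 mean [0.4494 0.061  0.0288]
stand 2161 ztop 0.0209 rect [612.5 203.2] [110.2  88.6] 71.1 mean [0.6089 0.2066 0.0198]
pot 1392 ztop 0.016 rect [ 589.  -185.7] [126.7 131.8] 42.6 mean [ 0.5857 -0.1811  0.0146]
B 1207 ztop 0.0386 rect [533.9 -35.1] [74.4 76.2] 7.3 mean [ 0.5319 -0.0317  0.0373]
C 1394 ztop 0.0387 rect [361.9 -29.8] [72.1 75.4] 28.4 mean [ 0.3597 -0.0265  0.0375]
caddy 3918 ztop 0.12 rect [423.6 292.6] [62.  62.7] 44.4 mean [0.4217 0.294  0.1194]
```

View pics/crop0.png

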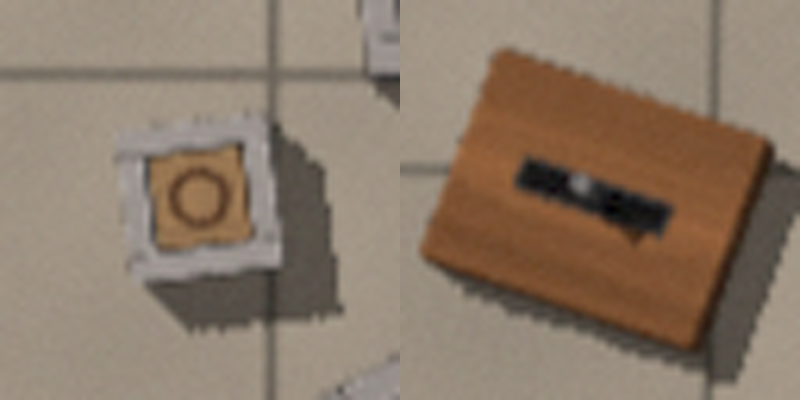

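The crop confirms the choice: the mould measures 55.8 mm outside with its rim at about 30 mm, and holds a ringed former. The look-alikes are 72 mm. In the right half, the rod tip shows in the slot at crop (582,183), which is top-view pixel (187.1,177.3).

Emit:
drive_tool --pt "0.79 -0.78 0 0 0 0" --pt "0.79 -0.78 0 0 0 0" --pt "0.79 -0.78 0 0 0 0" --pt "0.79 -0.78 0 0 0 0" --pt "0.79 -0.78 0 0 0 0" --pt "0.79 -0.78 0 0 0 0" --pt "0.79 -0.78 0 0 0 0" --pt "0.79 -0.78 0 0 0 0" --pt "0.79 -0.78 0 0 0 0" --pt "0.79 -0.78 0 0 0 0" --pt "0.79 -0.78 0 0 0 0" --pt "0.79 -0.78 0 0 0 0" --pt "0.79 -0.78 0 0 0 0" --pt "0.79 -0.78 0 0 0 0" --pt "0 0 0 0 0 0.84" --pt "0 0 0 0 0 0.84" --pt "0 0 0 0 0 0.84" --pt "0 0 0 0 0 0" --gripper 0

```text
time: 2.35
tool_pos: [0.4524, 0.0603, 0.205]
ee_rot: [-3.142, 0.001, 0.132]
wrist_force: [0.0, -0.5, 0.6]
width: 0.0937
finger_force: 0.0
```

```bash
python3 - <<'E'
from h import *
s=snapshot("wrist");cv2.imwrite("pics/w1.png",s["image"]);W=world(s)
o=get_obs();print(o["time"],o["tool_pos"],o["ee_rot"])
m=((abs(W[...,2]-.029)<.006)&(np.hypot(W[...,0]-.4525,W[...,1]-.0595)<.045)).astype(np.uint8)
t=W[m>0];print(len(t),cv2.minAreaRect((t[:,:2]*1000).astype(np.float32)),np.nanmedian(t[:,2]))
import pickle
s=pickle.load(open("s0.pkl","rb"))["top"]
R=cv2.Rodrigues(np.array(s["rvec"]))[0];c=-R.T@np.array(s["tvec"]).reshape(3)
d=R.T@np.array([(187.1-s["cx"])/s["fx"],(177.3-s["cy"])/s["fy"],1]);r=c+d*(.042-c[2])/d[2]
a=np.radians(-18.8);q=r[:2]-[.6138,.2035];print("rod",r,"in stand",np.array([[np.cos(a),np.sin(a)],[-np.sin(a),np.cos(a)]])@q)
E
```

```text
2.4 [0.45239659 0.06024463 0.20500702] [-3.14155951e+00  9.05321993e-04  1.32286990e-01]
2135 ((453.9455871582031, 59.8287353515625), (55.791175842285156, 56.14202880859375), 7.434566020965576) 0.02996403988491613
rod [0.61523597 0.20254554 0.042     ] in stand [ 0.00166695 -0.00044078]
```

View pics/w1.png

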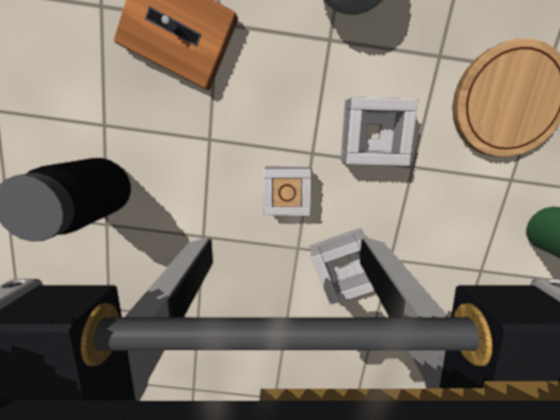

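The wrist view shows the mould centred between the fingers at (287,191), with the rod tip in the slot at (165,19). I'll refine the rod position, then descend.

```bash
python3 - <<'E'
from h import *
import pickle
s=snapshot("wrist");W=world(s);pickle.dump(s,open("w1.pkl","wb"))
p=W[:80,110:240].reshape(-1,3);q=p[(p[:,2]>.03)&(p[:,2]<.047)];print(len(q),q.mean(0),q[q[:,2]>.040].mean(0),q[:,2].max())
g=cv2.cvtColor(s["image"],cv2.COLOR_BGR2GRAY)
sl=((g<45)).astype(np.uint8)[:90,105:245]; 
n,L,st,ce=cv2.connectedComponentsWithStats(sl);print([(st[i].tolist(),ce[i].round(1)) for i in range(1,n) if st[i][4]>30])
m=(abs(W[...,2]-.020)<.004)&(np.hypot(W[...,0]-.614,W[...,1]-.2035)<.08)
t=W[m];print(cv2.minAreaRect((t[:,:2]*1000).astype(np.float32)))
print(g[10:30,155:178])
E
```

```text
103 [0.61458998 0.20245806 0.04004965] [0.61512545 0.20322304 0.04300806] 0.04506664591725902
[([42, 10, 52, 33, 460], array([69.6, 27.8])), ([101, 16, 31, 73, 232], array([116.7,  53.1]))]
((615.2926635742188, 203.58004760742188), (110.2413330078125, 85.8962173461914), 71.25785064697266)
[[ 75  86  98 107 115 121 123 125 123 122 123 121 120 119 120 120 119 122
  122 123 124 125 126]
 [ 55  65  76  89 100 111 116 121 124 124 125 123 123 120 120 121 119 119
  118 119 122 124 124]
 [ 38  44  55  67  78  91 103 111 117 120 123 124 124 122 122 121 122 120
  118 121 120 122 123]
 [ 29  28  38  45  56  66  79  91 102 111 116 123 123 124 124 122 122 121
  120 120 118 118 117]
 [ 25  26  29  32  37  45  55  67  85 101 111 115 117 122 124 125 122 123
  121 118 120 120 119]
 [ 27  28  28  26  26  30  42  67  97 119 129 124 118 113 118 123 125 125
  123 123 120 119 120]
 [ 27  25  26  26  27  28  52  93 133 156 154 144 126 108 106 113 120 123
  125 125 124 122 119]
 [ 28  26  26  25  26  34  71 122 158 170 168 158 140 110  90  96 108 117
  122 124 125 125 124]
 [ 26  26  26  25  25  41  84 136 
[... 430 characters left out ...]
 46  44  48  58  70]
 [ 68  59  45  35  28  27  29  48  75  93 102  99  87  64  49  43  44  43
   43  42  40  44  51]
 [ 93  82  67  56  42  33  28  29  40  51  59  61  56  49  45  41  43  43
   44  43  40  36  34]
 [113 104  91  77  63  53  44  34  29  31  35  36  41  43  44  45  44  43
   44  45  43  36  29]
 [123 120 114 103  91  75  60  52  40  35  30  32  36  39  44  43  45  44
   45  47  44  35  27]
 [127 126 125 121 111  98  82  69  61  52  43  36  33  36  40  42  44  46
   43  47  42  37  23]
 [126 128 126 129 123 116 105  95  84  72  61  50  44  37  37  40  42  44
   43  44  40  29  18]
 [126 127 128 126 128 125 122 117 107  95  80  71  61  48  40  39  41  40
   42  39  33  23  13]]
```

Emit:
drive_tool --pt "0.03 0.015 0.8 0 0 0" --pt "0 0 0.8 0 0 0" --pt "0 0 0.8 0 0 0" --pt "0 0 0.8 0 0 0" --pt "0 0 0.6 0 0 0" --pt "0 0 0.5 0 0 0" --pt "0 0 0.4 0 0 0" --pt "0 0 0.25 0 0 0" --pt "0 0 0 0 0 0" --gripper 0

```text
time: 3.58
tool_pos: [0.4535, 0.0597, 0.0069]
ee_rot: [-3.142, 0.001, 0.131]
wrist_force: [-0.1, -0.4, 0.2]
width: 0.0937
finger_force: 0.0
```

Emit:
drive_tool --pt "0 0 0 0 0 0" --pt "0 0 0 0 0 0" --pt "0 0 0 0 0 0" --pt "0 0 0 0 0 0" --pt "0 0 0 0 0 0" --pt "0 0 0 0 0 0" --pt "0 0 0 0 0 0" --pt "0 0 0 0 0 0" --pt "0 0 -0.3 0 0 0" --pt "0 0 -0.7 0 0 0" --pt "0 0 -0.7 0 0 0" --pt "0 0 -0.7 0 0 0" --pt "0 0 0 0 0 0" --gripper 1

```text
time: 5.2
tool_pos: [0.4556, 0.0599, 0.1059]
ee_rot: [3.141, -0.005, 0.131]
wrist_force: [0.5, -0.0, -3.6]
width: 0.0558
finger_force: 30.0
```

Emit:
drive_tool --pt "0.63 -0.43 0 0 0 0" --pt "0.63 -0.43 0 0 0 0" --pt "0.63 -0.43 0 0 0 0" --pt "0.63 -0.43 0 0 0 0" --pt "0.63 -0.43 0 0 0 0" --pt "0.63 -0.43 0 0 0 0" --pt "0.63 -0.43 0 0 0 0" --pt "0 0 0 0 0 0.91" --pt "0 0 0 0 0 0.91" --pt "0 0 0 0 0 0.91" --pt "0 0 0 0 0 0.91" --pt "0 0 0 0 0 0.91" --pt "0 0 0 0 0 0" --pt "0 0 0 0 0 0"

```text
time: 6.95
tool_pos: [0.6125, 0.202, 0.1021]
ee_rot: [3.14, 0.002, -0.323]
wrist_force: [0.1, 0.2, -1.6]
width: 0.0554
finger_force: 30.0
```

```bash
python3 - <<'E'
from h import *
o=get_obs();T=o["tool_pos"];print(o["time"],T,o["ee_rot"],o["wrist_force"],o["wrist_torque"])
s=snapshot("wrist");cv2.imwrite("pics/w2.png",s["image"]);W=world(s)
m=((W[...,2]>T[2]+.012)&(W[...,2]<T[2]+.03)&(np.hypot(W[...,0]-T[0],W[...,1]-T[1])<.03)).astype(np.uint8)
h=cv2.cvtColor(s["image"],cv2.COLOR_BGR2HSV)
w=((h[...,1]>90)&(h[...,0]<25)).astype(np.uint8)
for mm in(m,m&w):
  t=W[mm>0]
  if len(t)>20: print(len(t),cv2.minAreaRect((t[:,:2]*1000).astype(np.float32)),np.nanmedian(t[:,2]))
E
```

```text
6.95 [0.61249391 0.20201864 0.10207956] [ 3.14040329e+00  1.83150796e-03 -3.22963055e-01] [ 0.0800558   0.22400364 -1.63263672] [0.08938005 0.01260342 0.00154012]
7996 ((612.4527587890625, 202.04916381835938), (57.06055450439453, 56.02151107788086), 70.96939086914062) 0.12433235467016784
2876 ((611.9197998046875, 201.79908752441406), (34.73831558227539, 34.16853332519531), 71.16680145263672) 0.12388505295268931
```

View pics/w2.png

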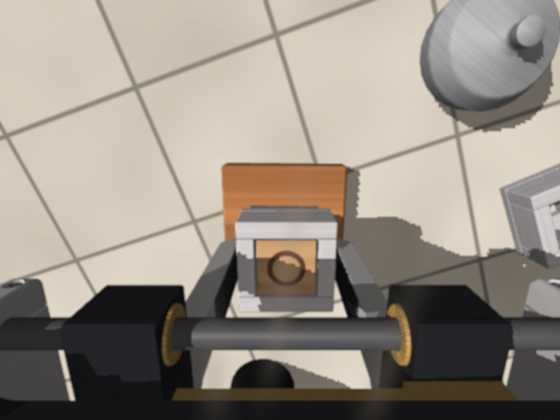

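The mould is held square and centred on the TCP. It shows at (286,260) with the block edge behind it, the bowl at (490,40) is well clear, and the caddy at (262,378) is behind the gripper.

Emit:
drive_tool --pt "0.05 -0.04 0.3 0 0 0" --pt "0 0 0.3 0 0 0" --pt "0 0 0.3 0 0 0" --pt "0 0 0.2 0 0 0" --pt "0 0 0.05 0 0 0" --pt "0 0 0 0 0 0" --pt "0 0 0 0 0 0"

```text
time: 7.88
tool_pos: [0.616, 0.2031, 0.0582]
ee_rot: [-3.141, -0.001, -0.324]
wrist_force: [-0.2, -0.1, -2.7]
width: 0.0558
finger_force: 30.0
```

Emit:
drive_tool --pt "-0.02 0 0.05 0 0 0" --pt "0 0 0.05 0 0 0" --pt "0 0 0.04 0 0 0" --pt "0 0 0.03 0 0 0" --pt "0 0 0.03 0 0 0" --pt "0 0 0 0 0 0"

```text
time: 8.62
tool_pos: [0.6147, 0.2032, 0.0493]
ee_rot: [3.141, 0.0, -0.324]
wrist_force: [-0.3, 0.1, -2.3]
width: 0.0557
finger_force: 30.0
```

Emit:
drive_tool --pt "0 0 0.03 0 0 0" --pt "0 0 0.03 0 0 0" --pt "0 0 0 0 0 0"

```text
time: 9.0
tool_pos: [0.6146, 0.2032, 0.0468]
ee_rot: [3.141, 0.0, -0.324]
wrist_force: [-0.3, 0.3, -2.0]
width: 0.0556
finger_force: 30.0
```

Emit:
drive_tool --pt "0 0 0.03 0 0 0" --pt "0 0 0.03 0 0 0" --pt "0 0 0.03 0 0 0" --pt "0 0 0.03 0 0 0" --pt "0 0 0 0 0 0"

```text
time: 9.62
tool_pos: [0.6153, 0.2035, 0.0435]
ee_rot: [-3.141, -0.001, -0.324]
wrist_force: [-1.7, 0.2, 5.5]
width: 0.0562
finger_force: 30.0
```

Emit:
drive_tool --pt "0 0 0.03 0 0 0" --pt "0 0 0.03 0 0 0" --pt "0 0 0.03 0 0 0" --pt "0 0 0.03 0 0 0" --pt "0 0 0 0 0 0"

```text
time: 10.25
tool_pos: [0.615, 0.2035, 0.0373]
ee_rot: [-3.141, -0.0, -0.324]
wrist_force: [0.6, 1.0, 3.9]
width: 0.0559
finger_force: 30.0
```

Emit:
drive_tool --pt "0 0 0.03 0 0 0" --pt "0 0 0.03 0 0 0" --pt "0 0 0.03 0 0 0" --pt "0 0 0.03 0 0 0" --pt "0 0 0.03 0 0 0" --pt "0 0 0 0 0 0"

```text
time: 11.0
tool_pos: [0.6137, 0.2027, 0.0297]
ee_rot: [3.139, 0.002, -0.324]
wrist_force: [1.1, -0.3, -0.7]
width: 0.0558
finger_force: 30.0
```

Emit:
drive_tool --pt "0 0 0.03 0 0 0" --pt "0 0 0.03 0 0 0" --pt "0 0 0 0 0 0"

```text
time: 11.38
tool_pos: [0.6143, 0.2031, 0.0284]
ee_rot: [3.141, 0.001, -0.324]
wrist_force: [0.0, -0.3, -1.1]
width: 0.0558
finger_force: 30.0
```

Emit:
drive_tool --pt "0 0 0.03 0 0 0" --pt "0 0 0.03 0 0 0" --pt "0 0 0 0 0 0"

```text
time: 11.75
tool_pos: [0.6149, 0.2033, 0.0277]
ee_rot: [-3.141, -0.001, -0.324]
wrist_force: [-2.5, -0.6, 4.1]
width: 0.0559
finger_force: 30.0
```

Emit:
drive_tool --pt "0 0 0.03 0 0 0" --pt "0 0 0.03 0 0 0" --pt "0 0 0 0 0 0"

```text
time: 12.12
tool_pos: [0.6149, 0.2033, 0.0277]
ee_rot: [-3.141, -0.001, -0.324]
wrist_force: [-6.4, -1.3, 12.4]
width: 0.0557
finger_force: 30.0
```

```bash
python3 - <<'E'
from h import *
o=get_obs();T=o["tool_pos"];print(o["time"],T,o["wrist_force"])
s=snapshot("wrist");cv2.imwrite("pics/w3.png",s["image"]);W=world(s)
for lo,hi in((.04,.056),(.058,.075)):
  m=(W[...,2]>lo)&(W[...,2]<hi)&(np.hypot(W[...,0]-T[0],W[...,1]-T[1])<.04)
  t=W[m]
  if len(t)>20: print(len(t),cv2.minAreaRect((t[:,:2]*1000).astype(np.float32)),np.nanpercentile(t[:,2],[10,50,90]))
E
```

```text
12.125 [0.61488661 0.20329696 0.02771197] [-6.40782243 -1.34661481 12.39377284]
5542 ((614.2891235351562, 203.57861328125), (77.09095001220703, 56.992881774902344), 71.566162109375) [0.04723019 0.05036069 0.05149024]
5273 ((614.58642578125, 203.41140747070312), (77.1385498046875, 34.87726593017578), 71.31231689453125) [0.06312008 0.06653608 0.06799322]
```

View pics/w3.png

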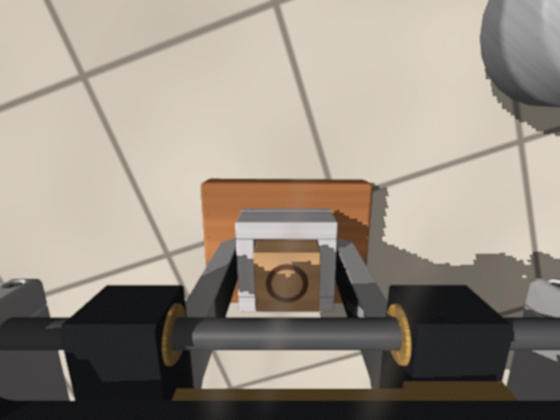

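The rim is at 50 mm and the former's top at 66.5 mm (pixel (287,283)), so the mould is fully home and the former is raised. Next: relax the press, release, rise to just above the rim.

Emit:
drive_tool --pt "0 0 -0.03 0 0 0" --pt "0 0 -0.03 0 0 0" --pt "0 0 0 0 0 0"

```text
time: 12.55
tool_pos: [0.6149, 0.2033, 0.0278]
ee_rot: [-3.141, -0.001, -0.324]
wrist_force: [-3.3, 0.6, 8.1]
width: 0.0561
finger_force: 30.0
```

Emit:
drive_tool --pt "0 0 0 0 0 0" --pt "0 0 0 0 0 0" --pt "0 0 0 0 0 0" --pt "0 0 0 0 0 0" --pt "0 0 0 0 0 0" --pt "0 0 0 0 0 0" --pt "0 0 -0.1 0 0 0" --pt "0 0 -0.2 0 0 0" --pt "0 0 -0.2 0 0 0" --pt "0 0 -0.14 0 0 0" --pt "0 0 0 0 0 0" --pt "0 0 0 0 0 0" --gripper 0

```text
time: 14.05
tool_pos: [0.6146, 0.2032, 0.0521]
ee_rot: [3.141, 0.0, -0.324]
wrist_force: [0.4, 0.3, -0.1]
width: 0.0938
finger_force: 0.0
```

```bash
python3 - <<'E'
from h import *
o=get_obs();T=o["tool_pos"];print(o["time"],T,o["wrist_force"])
s=snapshot("wrist");W=world(s)
for lo,hi in((.045,.056),(.060,.073)):
  m=(W[...,2]>lo)&(W[...,2]<hi)&(np.hypot(W[...,0]-.6145,W[...,1]-.2034)<.033)
  t=W[m]
  if len(t)>20: print(len(t),cv2.minAreaRect((t[:,:2]*1000).astype(np.float32)),np.nanpercentile(t[:,2],[10,50,90]))
E
```

```text
14.05 [0.61459689 0.20324853 0.05207863] [ 0.37599729  0.31637814 -0.11202338]
3379 ((614.4547729492188, 203.72425842285156), (56.114013671875, 56.7026481628418), 71.8171615600586) [0.04939141 0.05036754 0.05132087]
3140 ((614.6570434570312, 203.32757568359375), (34.122291564941406, 34.27061080932617), 71.3089599609375) [0.06550571 0.06654589 0.06736209]
```

Emit:
drive_tool --pt "0 0 -0.02 0 0 0" --pt "0 0 0 0 0 0" --pt "0 0 0 0 0 0" --pt "0 0 0 0 0 0" --pt "0 0 0 0 0 0" --pt "0 0 0 0 0 0" --pt "0 0 0 0 0 0" --pt "0 0 0 0 0 0" --pt "0 0 0 0 0 0" --pt "0 0 0 0 0 0" --gripper 1

```text
time: 15.35
tool_pos: [0.6148, 0.2033, 0.0531]
ee_rot: [3.142, -0.0, -0.324]
wrist_force: [-0.1, 1.0, -0.4]
width: 0.0338
finger_force: 30.0
```

Gripped at 34 mm; lift gently straight up, and check that the mould stays.

Emit:
drive_tool --pt "0 0 -0.05 0 0 0" --pt "0 0 -0.1 0 0 0" --pt "0 0 -0.15 0 0 0" --pt "0 0 -0.3 0 0 0" --pt "0 0 -0.5 0 0 0" --pt "0 0 -0.6 0 0 0" --pt "0 0 -0.6 0 0 0" --pt "0 0 -0.3 0 0 0" --pt "0 0 0 0 0 0" --pt "0 0 0 0 0 0"

```text
time: 16.6
tool_pos: [0.6143, 0.2031, 0.156]
ee_rot: [3.141, 0.001, -0.324]
wrist_force: [-0.4, 0.3, 0.6]
width: 0.0337
finger_force: 30.0
```

```bash
python3 - <<'E'
from h import *
o=get_obs();T=o["tool_pos"];print(o["time"],T,o["ee_rot"])
s=snapshot("side");W=world(s);cv2.imwrite("pics/s4.png",s["image"])
s=snapshot("wrist");W=world(s)
for lo,hi in((.045,.056),(T[2]+.005,T[2]+.025)):
  m=(W[...,2]>lo)&(W[...,2]<hi)&(np.hypot(W[...,0]-.6145,W[...,1]-.2034)<.035)
  t=W[m]
  if len(t)>20: print(len(t),cv2.minAreaRect((t[:,:2]*1000).astype(np.float32)),np.nanpercentile(t[:,2],[10,50,90]))
E
```

```text
16.6 [0.61425543 0.20314236 0.15602321] [ 3.14053951e+00  1.47188671e-03 -3.24220670e-01]
1290 ((617.9717407226562, 202.6414031982422), (56.08559036254883, 49.47211456298828), 71.8028793334961) [0.04926338 0.05030575 0.0512083 ]
3834 ((613.6981811523438, 203.32891845703125), (57.75774383544922, 35.09322738647461), 72.01591491699219) [0.16771471 0.1691063  0.17137901]
```

View pics/s4.png

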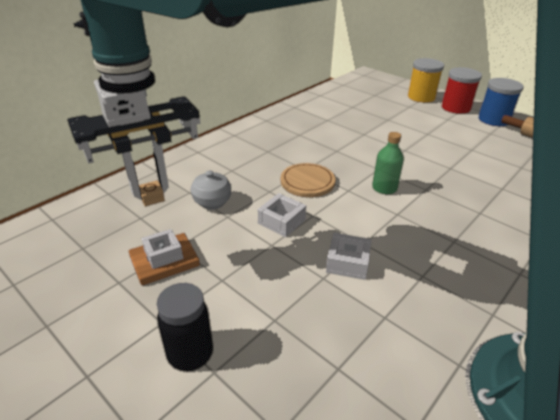

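The side view shows the former held in the gripper at (151,193), the mould still on the block with the rod up through it at (162,248), and everything else undisturbed. Next is the carry to the pot stand at (308,180).

Emit:
drive_tool --pt "0.1 0.4 0 0 0 0" --pt "0.22 0.82 0 0 0 0" --pt "0.22 0.82 0 0 0 0" --pt "0.22 0.82 0 0 0 0" --pt "0.22 0.82 0 0 0 0" --pt "0.22 0.82 0 0 0 0" --pt "0.22 0.82 0 0 0 0" --pt "0.22 0.82 0 0 0 0" --pt "0.22 0.82 0 0 0 0" --pt "0.22 0.82 0 0 0 0" --pt "0.22 0.82 0 0 0 0" --pt "0.22 0.79 0 0 0 0" --pt "0 0 0 0 0 0" --pt "0 0 0 0 0 0" --pt "0 0 0.6 0 0 0" --pt "0 0 0.7 0 0 0" --pt "0 0 0.7 0 0 0" --pt "0 0 0.6 0 0 0" --pt "0 0 0.3 0 0 0" --pt "0 0 0 0 0 0"

```text
time: 19.2
tool_pos: [0.5902, -0.1839, 0.0403]
ee_rot: [-3.141, 0.002, -0.323]
wrist_force: [-0.4, -0.2, 0.4]
width: 0.0339
finger_force: 30.0
```

```bash
python3 - <<'E'
from h import *
o=get_obs();T=o["tool_pos"];print(o["time"],T,o["ee_rot"],o["wrist_force"])
s=snapshot("wrist");W=world(s)
for lo,hi in((T[2]+.005,T[2]+.022),(.01,.02)):
  m=(W[...,2]>lo)&(W[...,2]<hi)&(np.hypot(W[...,0]-T[0],W[...,1]-T[1])<(.022 if lo>.02 else .09))
  t=W[m]
  if len(t)>20: print(len(t),cv2.minAreaRect((t[:,:2]*1000).astype(np.float32)),np.nanpercentile(t[:,2],[10,50,90]))
E
```

```text
19.2 [ 0.59018122 -0.18387703  0.04030906] [-3.14139524e+00  1.83196566e-03 -3.23131168e-01] [-0.41164462 -0.16604896  0.40346326]
3311 ((589.7889404296875, -183.73550415039062), (38.50939178466797, 34.836761474609375), 71.30936431884766) [0.05263377 0.05376943 0.05473139]
17008 ((594.3012084960938, -185.90411376953125), (126.03872680664062, 128.78741455078125), 17.7726993560791) [0.01469102 0.01561105 0.01645465]
```

Emit:
drive_tool --pt "0.03 0.02 0.1 0 0 0" --pt "0 0 0.1 0 0 0" --pt "0 0 0.08 0 0 0" --pt "0 0 0.04 0 0 0" --pt "0 0 0.03 0 0 0" --pt "0 0 0 0 0 0" --pt "0 0 0 0 0 0"

```text
time: 20.12
tool_pos: [0.5916, -0.186, 0.0272]
ee_rot: [3.141, -0.0, -0.324]
wrist_force: [-0.0, -0.9, -0.3]
width: 0.0336
finger_force: 30.0
```

Emit:
drive_tool --pt "0 0 0.02 0 0 0" --pt "0 0 0.02 0 0 0" --pt "0 0 0.02 0 0 0" --pt "0 0 0 0 0 0" --pt "0 0 0 0 0 0"

```text
time: 20.75
tool_pos: [0.5916, -0.186, 0.0251]
ee_rot: [3.142, -0.0, -0.324]
wrist_force: [0.2, 0.3, 3.7]
width: 0.0337
finger_force: 30.0
```

Contact at the expected height (about 4 N). Now release and retreat.

Emit:
drive_tool --pt "0 0 -0.01 0 0 0" --pt "0 0 0 0 0 0" --pt "0 0 0 0 0 0" --pt "0 0 0 0 0 0" --pt "0 0 0 0 0 0" --pt "0 0 0 0 0 0" --pt "0 0 0 0 0 0" --pt "0 0 -0.2 0 0 0" --pt "0 0 -0.6 0 0 0" --pt "0 0 -0.8 0 0 0" --pt "0 0 -0.8 0 0 0" --pt "0 0 -0.8 0 0 0" --pt "0 0 -0.6 0 0 0" --pt "0 0 0 0 0 0" --pt "0 0 0 0 0 0" --gripper 0

```text
time: 22.62
tool_pos: [0.5911, -0.1858, 0.1761]
ee_rot: [-3.142, 0.001, -0.324]
wrist_force: [-0.3, -0.9, -0.6]
width: 0.0943
finger_force: 0.0
```

```bash
python3 - <<'E'
from h import *
o=get_obs();print(o["time"],o["tool_pos"],o["wrist_force"])
a=snapshot("side");b=snapshot("wrist")
cv2.imwrite("pics/e.png",np.vstack([cv2.resize(a["image"],(400,300)),cv2.resize(b["image"],(400,300))]))
W=world(b);c=world(a)
m=(W[...,2]>.03)&(W[...,2]<.045)&(np.hypot(W[...,0]-.591,W[...,1]+.185)<.05);t=W[m]
print(cv2.minAreaRect((t[:,:2]*1000).astype(np.float32)),np.median(t[:,2]))
m=(c[...,2]>.044)&(c[...,2]<.056)&(np.hypot(c[...,0]-.6145,c[...,1]-.2035)<.05);t=c[m]
print(cv2.minAreaRect((t[:,:2]*1000).astype(np.float32)),np.median(t[:,2]))
E
```

```text
22.625 [ 0.59111033 -0.1858085   0.17609953] [-0.32857622 -0.94310949 -0.55073771]
((592.05322265625, -185.47381591796875), (33.83976745605469, 33.338314056396484), 71.62584686279297) 0.038441381486190196
((612.0127563476562, 203.56639099121094), (56.13126754760742, 59.25602340698242), 71.2008056640625) 0.04924827323388044
```

View pics/e.png

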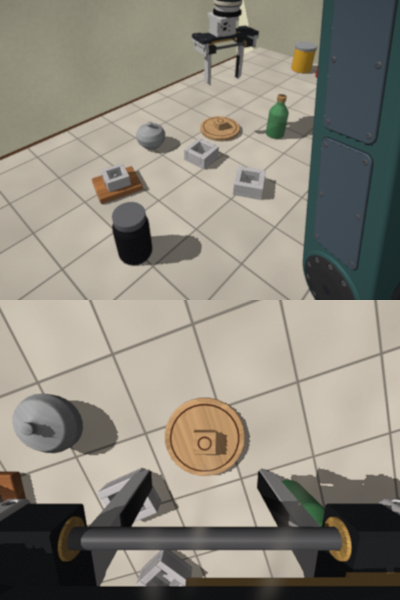

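The former stands upright at the middle of the pot stand, (205,442) in the lower view, with its top at 38 mm. In the upper view the mould is still seated on the block at (117,177) and the bystanders have not moved.

```bash
python3 -c "
from bench import close_job;print(close_job())"
```

```text
the job is handed in; nothing more can be done
None
```

The job is handed in after about 23 s of the 64 s allowed: the mould sits fully home on the block, the former stands upright within about 2 mm of the pot stand's centre, and the caddy, sugar bowl and cruet were left alone.

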